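# Release the ratchet drum and load the taper stand

## Task

Load the taper-socket stand with every arbor in the wooden rack. First move whatever parts stand on the bench beside the stand, in the way of the swinging cover, into the steel tray; then flick the sprung pawl right off the ratchet wheel so that it stays off, and ease the drum slowly back by its post, never letting it spin, until it is fully home against its stop and the sockets lie open. Then seat each arbor taper-down in a socket of its own and press or tap it down until it locks with its collar flush; leave the bench's other things where they are.

Things in the scene. Friction and masses are not known exactly. Their poses are not given: they have to be found in the camera images.
- stand: Steel taper-socket stand, fixed on the bench, about 190 by 180 mm. Origin on the vertical axis of its drum, at bench level. Local +y: the side with the three socket sleeves; local -x: the side with the pawl. The ratchet wheel on the drum (56 mm radius, top at 90 mm, hub nut to 102 mm) turns about the stand's z axis.
- drum (a joint): Turn of the drum with ratchet wheel, cover and post about the stand's z axis, rad, positive anticlockwise from above. Starts at 1.93 to 1.99 (wound, cover over all sockets); 0 = home on its stop, sockets open. On the wheel, the pawl stops it from turning below about 1.91. Freed, it stays where left: a drag of 0.25 N m (3 N at the post), more when fast. Keep it under 2 rad/s.
- lip (a point): Lower outer corner of the lip under the clockwise edge of the drum's flat sector cover. Cover: plate 70 to 76 mm above the bench, out to 118 mm from the drum axis, spanning 107 degrees; the lip hangs to 21 mm above the bench. As the drum turns back, the lip sweeps the stand's local +x and -y sides and runs into any part there 64 to 118 mm from the axis.
- post_top (a point): Top centre of the drum's upright steel post, a plain round bar 20 mm in diameter and 58 mm tall, standing on the cover 98 mm from the drum axis; its top is 134 mm above the bench. Wound, it stands on the stand's local +y side; home, at about -22 degrees from local +x.
- pawl (a joint): Turn of the pawl about its upright pivot at (-72, -30) mm in the stand's frame, rad: 0 on the ratchet wheel, 0.9 fully off on its stop; it turns clockwise seen from above as it comes off. An over-centre spring holds it at either end: once past 0.45 it snaps to the other end and stays. About 4 N at the pin moves it.
- pawl_pin (a point): Top centre of the pawl's upright finger pin, 12 mm in diameter, 35 mm from the pawl's pivot, top 123 mm above the bench, standing on a flat arm 79 to 89 mm above the bench. On the wheel it is at (-107, -30) mm in the stand's frame, on the -x side of the pivot; push it towards local +y, by some 30 mm. A fixed spring housing, 88 mm tall, is at (-99, -57) mm.
- socket0 (a point): Mouth centre of taper socket 0, in its top face 65 mm above the bench, 95 mm from the drum axis at 52 degrees from the stand's local +x. Mouth 30 mm across, tapering like the shanks with 1 mm to spare all round; sleeve 41 mm across. An arbor first stops on a stiff friction plug, collar 8 mm proud; a press or taps of 10 to 20 N drive it down to flush, and it stays there. All sockets are alike.
- socket1 (a point): Mouth centre of taper socket 1, in its top face 65 mm above the bench, 95 mm from the drum axis at 90 degrees from the stand's local +x. Mouth 30 mm across, tapering like the shanks with 1 mm to spare all round; sleeve 41 mm across. An arbor first stops on a stiff friction plug, collar 8 mm proud; a press or taps of 10 to 20 N drive it down to flush, and it stays there. All sockets are alike.
- socket2 (a point): Mouth centre of taper socket 2, in its top face 65 mm above the bench, 95 mm from the drum axis at 128 degrees from the stand's local +x. Mouth 30 mm across, tapering like the shanks with 1 mm to spare all round; sleeve 41 mm across. An arbor first stops on a stiff friction plug, collar 8 mm proud; a press or taps of 10 to 20 N drive it down to flush, and it stays there. All sockets are alike.
- arbor0: Steel taper arbor, 98 mm long, 0.28 kg; may be absent. Origin: centre of the shank's small end, z up. Heights: shank 19 mm across growing to 27.6 mm at 50; collar 42 mm across, 50 to 58; plain round head 28 mm across, 58 to 98 (last 4 bevelled), to grip. Hangs upright by its collar in a loose rack hole, shank end 8 mm above the bench. Flush in a socket, its origin is 50 mm below the mouth.
- arbor1: Steel taper arbor, 98 mm long, 0.28 kg; may be absent. Origin: centre of the shank's small end, z up. Heights: shank 19 mm across growing to 27.6 mm at 50; collar 42 mm across, 50 to 58; plain round head 28 mm across, 58 to 98 (last 4 bevelled), to grip. Hangs upright by its collar in a loose rack hole, shank end 8 mm above the bench. Flush in a socket, its origin is 50 mm below the mouth.
- arbor2: Steel taper arbor, 98 mm long, 0.28 kg; may be absent. Origin: centre of the shank's small end, z up. Heights: shank 19 mm across growing to 27.6 mm at 50; collar 42 mm across, 50 to 58; plain round head 28 mm across, 58 to 98 (last 4 bevelled), to grip. Hangs upright by its collar in a loose rack hole, shank end 8 mm above the bench. Flush in a socket, its origin is 50 mm below the mouth.
- rack: Wooden rack, fixed, 190 (local x) by 62 by 58 mm tall, with three plain through holes 60 mm apart along local x, in which the arbors hang. Origin under its centre.
- tray_in (a point): Centre of the inner floor (4 mm above the bench) of the fixed open steel tray; inside 192 mm along local x by 162 mm along local y, walls 28 mm tall.
- hub: Dark round steel hub, may be absent: flange 58 mm across and 12 mm tall, above it a drum 52 mm across to 40 mm height, 0.45 kg. Origin at the centre of its underside. Stands some 115 mm from the drum axis.
- block: Steel block 62 (local x) by 44 (local y) by 40 mm tall, 0.5 kg, may be absent. Origin at the centre of its underside. Stands some 115 mm from the drum axis, its long side pointing roughly at it.
- spray: Bystander: spray bottle 54 mm across, 150 mm tall, origin under its centre. Leave alone.
- tape: Bystander: roll of tape 84 mm across, 24 mm tall, origin under its centre. Leave alone.
- brush: Bystander: wooden-handled brush lying on the bench. Leave alone.
- cup: Bystander: steel cup 72 mm across, 80 mm tall, origin under its centre. Leave alone.
Not all that is in view belongs to the job. Leave any blue or green look-alike of the arbor1 alone.

How it is judged:
By the outcome, as a careful person would: the job done as asked, in the order asked, and still so for the second after the job is handed in, with the robot touching nothing.
Of arbor0, arbor1, arbor2 only 2 to 3 are there at a start; the rules pass over those that are not, and their reading is None.
Of hub, block only 1 to 2 are there at a start; the rules pass over those that are not, and their reading is None.
At some moment in a run one of hub, block may be knocked a few centimetres aside while the robot is not near it.
It also fails if it takes over 210 s, if anything falls off the work surface, if the arm or the gripper's body presses on something with over 40 N, if the wrist force passes 120 N, or if a joint passes its speed limit or range.

## Robot

A 6-joint arm with a two-finger parallel gripper is mounted at the origin on the work surface. World frame = base frame: x ahead of the robot, y to its left, z up, the work surface at z = 0. Lengths are in mm, angles in rad, forces in N, time in s.
With the tool pointing down it reaches from about 350 to 875 mm from the base axis. Payload 4.2 kg.
Tool frame: the origin (TCP) lies at the very end of the fingers, on their centre line; the grasp point (between the pads) lies 19 mm behind it; z points along the fingers, y is the line along which they close (so a half turn about z gives the same grasp; the last joint's range is limited). The gripper opens to 85 mm and grips with 20 to 120 N. Pads are 22 mm wide; open, the fingers measure 114 mm over their backs; the gripper's body (76 mm by 85 mm) begins 54 mm behind the grasp point. The pads swing forward as they close: fully open they stand 13 mm farther back than shut.
Start: joints at [1.466, 0.385, 0.008, 0, -1.194, -0.259], TCP at [222.36, 584.085, 231.312] pointing down, gripper open.
Joint ranges: [-3.14, 3.14], [-1.21, 2.06], [-1.07, 1.41], [-3.16, 2.05], [-2.99, -0.16], [-3.1, 3.1]. Speed limits (rad/s): [2.79, 2.79, 3.14, 3.14, 3.14, 3.14].

## Interface

Orientations are given as a unit quaternion [x, y, z, w].
In Python, from bench import read_state, get_image, camera_model, job_done gives the robot as it stands.
- The arm moves only by the shell command python3 -m handwheel 'ROWS'. ROWS is JSON, a list of rows, each a list of 7 numbers: the shift along the tool's x, y, z in m, then the turn, a rotation vector about the tool's x, y, z in rad, then the gripper's target within -1 to 1 (fully open at 1, half-way at 0, shut at -1). In form: [[dx, dy, dz, wx, wy, wz, jaw], ...]. A call has 1 to 10 rows; each row is the pose to reach, as a shift and turn from the pose commanded when the call began, along the tool's axes at that moment; what a row does not reach only later rows make up. A row lasts 1/8 s, in which the tool goes at most 62.5 mm and 10.7 degrees, less where a joint would pass 70% of its speed; a pose out of reach is approached as far as the arm can. A call with a gripper value outside its range is refused whole. The fingers move at their own pace and stop on an object; the grip force is fixed at half the most. Time passes only in rows, so rows that repeat a pose let the fingers close. It gives the time, the measured TCP pose, the force, the opening and the grip force at its end, in the units of the state.
- read_state(): the state, without advancing time (a new reading comes with each control period).
- get_image(name): name is "scene" or "top" or "wrist"; returns (picture, depth): 384x512x3 uint8, blue, green, red; 384x512 float32, mm along the optical axis (not along the pixel's ray), 0 where there is no reading.
- camera_model(name): a dict with "K" (3x3 intrinsics, pixels), "rvec" (rotation vector, rad) and "tvec" (3), from world to camera coordinates, as OpenCV has them; the wrist camera has in their place "hand_eye" (4x4, takes a point from camera to tool coordinates, whose origin is the TCP and whose axes are the flange's). Camera axes: x right, y down, z forward; pixel columns grow to the right and rows downward; lengths in mm; the calibration is good to about 2 mm. The wrist camera is an equidistant fisheye: a pixel r from the principal point sees the ray r / f radians off the axis. A picture is of the moment at which its call begins: read the wrist's pose just before it. camera_model takes no time and is no camera call.
- job_done(): hands the job in; it is judged then, once.
The state is a dict: "clock": time; "joints": joint angles; "joint_vel": joint speeds; "joint_efforts": joint torques, N m; "position": TCP position; "ee_rot": TCP orientation; "contact_force": force on the tool from outside, world axes, zero at the start; "wrist_torque": the same for the moment, N m; "gripper_width": finger opening in mm; "grasp_force": force on a finger pad.
Only numpy, scipy, OpenCV 4.12 (cv2) and the standard library are available. Lean on these libraries where they do the work, as an engineer would, in place of code of your own. Each camera call takes 0.05 s, during which the arm holds its last target. There are 200 camera calls.

## Working session

There is one attempt and no reset: what is moved stays moved. The work goes in short steps, Python scripts to look and compute and a shell command to move; the robot and the scene stay as the last step left them, time stands still between calls to the robot, and variables do not carry over. Pictures are saved under pics/ and viewed, at most 14 in all, crops included, and the job is handed in when it is done.

```bash
ls; mkdir -p pics
cat > h.py <<'E'
import numpy as np, cv2
from bench import read_state, get_image, camera_model, job_done
from scipy.spatial.transform import Rotation as R
def cam(n):
    m=camera_model(n); K=np.array(m['K'],float); Rm=cv2.Rodrigues(np.array(m['rvec'],float))[0]; t=np.array(m['tvec'],float).ravel()
    return K,Rm,t
def cloud(n,depth):
    K,Rm,t=cam(n); v,u=np.mgrid[:384,:512]
    p=np.stack([(u-K[0,2])/K[0,0]*depth,(v-K[1,2])/K[1,1]*depth,depth],-1)
    return (p-t)@Rm
def ray(n,u,v,z):
    K,Rm,t=cam(n); d=np.array([(u-K[0,2])/K[0,0],(v-K[1,2])/K[1,1],1])@Rm; c=-t@Rm
    return c+d*(z-c[2])/d[2]
def proj(n,P):
    K,Rm,t=cam(n); q=np.atleast_2d(P)@Rm.T+t; q=q@K.T; return q[:,:2]/q[:,2:]
def rel(target, yaw=None):
    """tool-frame shift (m) to a world TCP target"""
    s=read_state(); r=R.from_quat(s['ee_rot']); return np.round(r.inv().apply(np.array(target)-s['position'])/1000,4)
E
python3 - <<'E'
from h import *
for n in('top','scene'):
    im,d=get_image(n); cv2.imwrite(f'pics/{n}0.png',cv2.resize(im,(800,600),interpolation=cv2.INTER_CUBIC)); np.savez(f'{n}0.npz',im=im,d=d)
    K,Rm,t=cam(n); print(n,K.round(1).tolist(),(-t@Rm).round())
s=read_state(); print(s['position'],R.from_quat(s['ee_rot']).as_matrix().round(3).tolist(),s['contact_force'])
print(camera_model('wrist'))
E
```

```text
pics
top [[380.2, 0.0, 255.9], [0.0, 380.2, 199.6], [0.0, 0.0, 1.0]] [ 377.  -43. 1011.]
scene [[379.5, 0.0, 254.2], [0.0, 379.5, 190.8], [0.0, 0.0, 1.0]] [1183.  615.  769.]
[222.1698213  583.62167399 230.2949787 ] [[0.935, -0.356, -0.001], [-0.356, -0.935, -0.002], [0.0, 0.002, -1.0]] [ 0.27967077 -0.01588744  0.0994178 ]
{'K': array([[297.31863964,   0.        , 257.70672259],
       [  0.        , 297.31863964, 189.24613925],
       [  0.        ,   0.        ,   1.        ]]), 'hand_eye': array([[-4.32736817e-04, -9.63214394e-01, -2.68733780e-01,
         6.72257517e+01],
       [ 9.99999901e-01, -4.45774348e-04, -1.25049601e-05,
         5.79353346e-01],
       [-1.07749668e-04, -2.68733758e-01,  9.63214491e-01,
        -1.42945266e+02],
       [ 0.00000000e+00,  0.00000000e+00,  0.00000000e+00,
         1.00000000e+00]])}
```

View pics/top0.png

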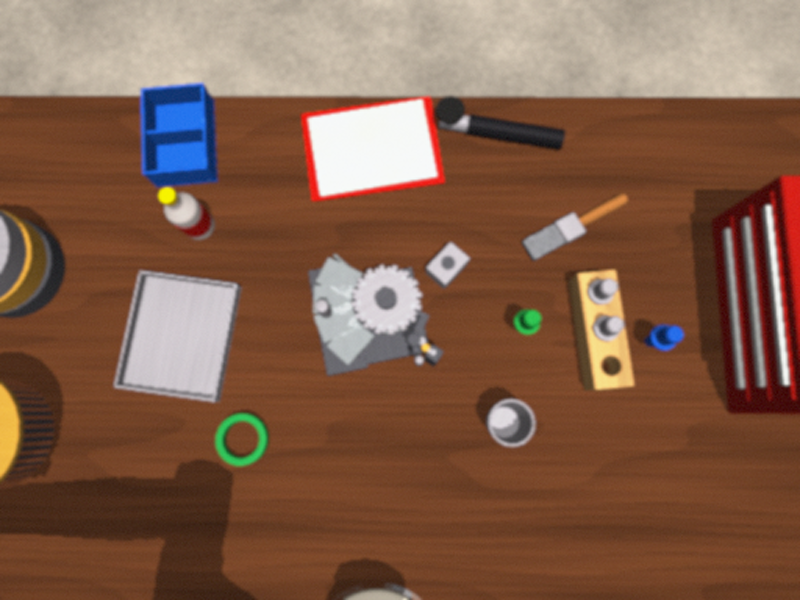

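View pics/scene0.png

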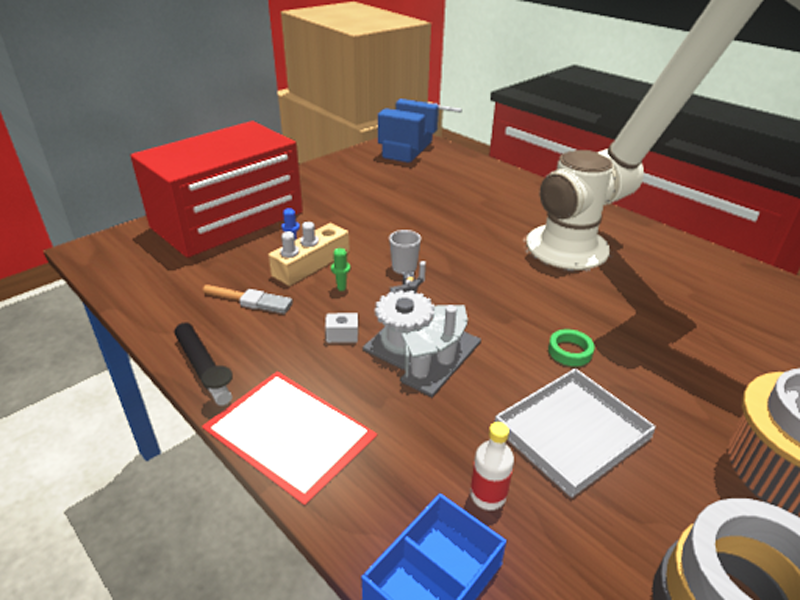

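The top view shows the stand at (386,298) with the post at (322,308) and the pawl at (425,348). The block is at (448,264) and no hub is visible. The tray is at (178,337), and the rack at (602,328) holds two arbors at (602,290) and (609,325), with one empty hole. The green and blue look-alikes stand outside the rack at (528,320) and (665,337), so I leave them alone.

Run:
```python
from h import *
z=np.load('top0.npz'); im,d=z['im'],z['d']; C=cloud('top',d)
def reg(u0,u1,v0,v1):  # in 800x600 px
    s=.64; m=np.zeros((384,512),bool); m[int(v0*s):int(v1*s),int(u0*s):int(u1*s)]=1; return m&(d>0)
def band(m,lo,hi): return m&(C[...,2]>lo)&(C[...,2]<hi)
st=reg(295,445,240,385)
def show(n,m):
    P=C[m]; print(n,len(P),P.mean(0).round(1) if len(P) else '', )
    return P
P=show('wheel',band(st,84,95)&reg(345,430,255,340))
c=cv2.minEnclosingCircle(P[:,:2].astype(np.float32)); print(c)
P=show('nut',band(reg(365,410,275,320),97,108)); print(cv2.minEnclosingCircle(P[:,:2].astype(np.float32)))
show('post',band(reg(300,345,290,330),125,140))
show('pin',band(reg(405,450,320,370),115,130))
P=show('block',band(reg(420,475,235,290),34,46)); 
print(cv2.minAreaRect(P[:,:2].astype(np.float32)))
for n,r in(('a0',(585,625,272,305)),('a1',(592,632,306,345))): P=show(n,band(reg(*r),100,115)); print(cv2.minEnclosingCircle(P[:,:2].astype(np.float32)))
P=show('rack',band(reg(560,640,265,395),53,63)); print(cv2.minAreaRect(P[:,:2].astype(np.float32)))
P=show('tray',band(reg(100,250,260,410),22,34)); print(cv2.minAreaRect(P[:,:2].astype(np.float32)))
c=cv2.resize(im[145:250,190:310],(720,630)[:2]) ; cv2.imwrite('pics/st.png',cv2.resize(im[150:250,185:310],(750,600),interpolation=cv2.INTER_CUBIC))
```

```text
wheel 1384 [551.8 -15.2  89.2]
((545.037841796875, -21.557783126831055), 70.05960845947266)
nut 151 [555.1 -11.5 101.5]
((555.4404296875, -11.418733596801758), 17.082368850708008)
post 58 [536.   84.3 132.5]
pin 21 [456.8 -63.1 121.6]
block 390 [ 627.5 -112.5   39.3]
((628.2434692382812, -112.75035858154297), (44.001895904541016, 63.272422790527344), 48.11178970336914)
a0 98 [ 574.2 -357.7  104.8]
((574.5794677734375, -358.5372314453125), 13.840768814086914)
a1 100 [ 515.4 -363.9  104.8]
((515.69189453125, -364.2851867675781), 14.16961669921875)
rack 1253 [ 507.  -363.3   57.5]
((515.636962890625, -365.06365966796875), (189.99049377441406, 64.27449035644531), 5.54429817199707)
tray 525 [505.4 343.4  26.5]
((505.12646484375, 342.03515625), (171.44984436035156, 200.36036682128906), 82.60295867919922)
```

View pics/st.png

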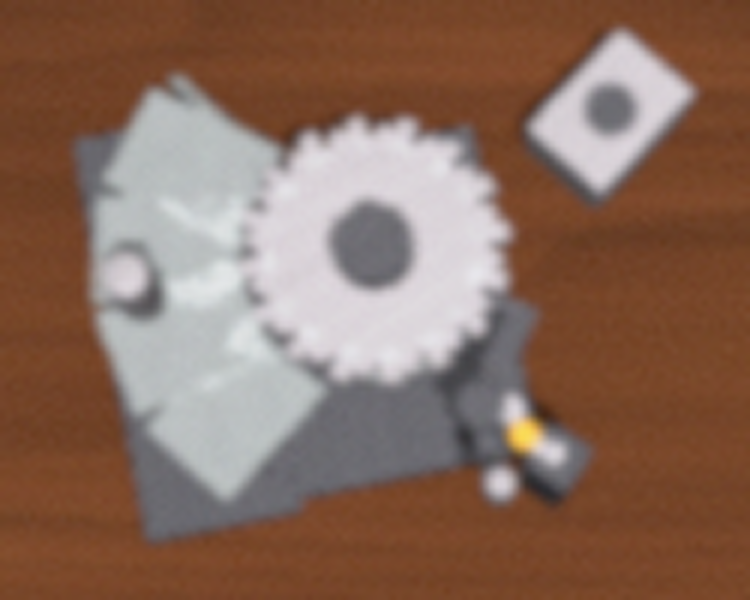

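The crop shows the nut centre at (370,243), the post at (127,277), the pawl pin at (500,484) beside its spring housing, and the steel block at (610,110). In world coordinates the stand axis is (555,-11.5), with a yaw of about 12.3°. First I'll move the block.

```bash
cat >> h.py <<'E'
def go(x,y,z,yaw=None,half=True):
    s=read_state(); r=R.from_quat(s['ee_rot']); sh=r.inv().apply(np.array([x,y,z])-s['position'])/1000
    X=r.as_matrix()[:,0]; y0=np.degrees(np.arctan2(X[1],X[0])); w=0
    Z=r.as_matrix()[:,2]
    if yaw is not None:
        dy=(yaw-y0+180)%360-180
        if half: dy=(dy+90)%180-90
        w=-np.radians(dy)
    print('shift',sh.round(4),'wz',round(w,3),'yaw',round(y0,1),'j6',s['joints'][5].round(2) if hasattr(s['joints'],'round') else s['joints'][5],'tilt',Z.round(3),'t',round(s['clock'],1))
def wall():
    s=read_state(); pos=np.array(s['position']); r=R.from_quat(s['ee_rot']).as_matrix(); im,d=get_image('wrist'); m=camera_model('wrist'); return im,d,pos,r,np.array(m['K']),np.array(m['hand_eye'])
def wcloud(d,pos,r,K,H):
    v,u=np.mgrid[:384,:512]; a=(u-K[0,2])/K[0,0]; b=(v-K[1,2])/K[1,1]; th=np.hypot(a,b)+1e-9
    k=np.tan(np.minimum(th,1.5))/th
    p=np.stack([a*k*d,b*k*d,d],-1); p=p@H[:3,:3].T+H[:3,3]; return p@r.T+pos
E
python3 -c "
from h import *
go(628,-113,170,-42)"
```

```text
shift [0.6272 0.5064 0.0614] wz 0.369 yaw -20.8 j6 -0.26 tilt [-0.001 -0.002 -1.   ] t 0.1
```

```bash
python3 -m handwheel '[[0.3,0.24,0,0,0,0.18,1],[0.3,0.24,0,0,0,0.18,1],[0.3,0.24,0,0,0,0.18,1],[0.3,0.24,0,0,0,0.18,1],[0.3,0.24,0,0,0,0.18,1],[0.3,0.24,0,0,0,0.18,1],[0.3,0.24,0,0,0,0.18,1]]'; python3 -m handwheel '[[0.327,0.266,0.06,0,0,0.19,1],[0.327,0.266,0.06,0,0,0.19,1],[0.327,0.266,0.06,0,0,0.19,1],[0.327,0.266,0.06,0,0,0.19,1],[0.327,0.266,0.06,0,0,0.19,1],[0.327,0.266,0.06,0,0,0.19,1],[0.327,0.266,0.06,0,0,0.19,1],[0.327,0.266,0.06,0,0,0.19,1],[0.327,0.266,0.06,0,0,0.19,1]]'; python3 -c "
from h import *
go(628,-113,170,-42)
im,d,*a=wall(); C=wcloud(d,*a); cv2.imwrite('pics/w1.png',im)
m=(C[...,2]>34)&(C[...,2]<46)&(np.hypot(C[...,0]-628,C[...,1]+113)<60)
P=C[m]; print(P.mean(0),cv2.minAreaRect(P[:,:2].astype(np.float32)))
"
```

```text
clock: 0.98
position: [418.1, 249.9, 231.1]
ee_rot: [0.963, -0.271, -0.0, 0.0]
contact_force: [-0.5, 0.1, -0.4]
gripper_width: 85.4
grasp_force: 0.0
clock: 2.1
position: [559.4, -143.3, 170.7]
ee_rot: [0.933, -0.359, -0.001, 0.0]
contact_force: [-0.1, 0.6, 0.7]
gripper_width: 85.2
grasp_force: 0.0
shift [ 0.0307 -0.0685  0.0007] wz -0.001 yaw -42.0 j6 0.81 tilt [-0.001  0.    -1.   ] t 2.1
[ 626.22016535 -114.94815471   40.19975566] ((626.4371337890625, -113.71070861816406), (44.85814666748047, 62.66583251953125), 47.8805046081543)
```

```bash
python3 -m handwheel '[[0.031,-0.0685,0.0,0,0,0,1],[0.031,-0.0685,0.0,0,0,0,1],[0.031,-0.0685,0.06,0,0,0,1],[0.031,-0.0685,0.11,0,0,0,1],[0.031,-0.0685,0.157,0,0,0,1],[0.031,-0.0685,0.157,0,0,0,-1],[0.031,-0.0685,0.157,0,0,0,-1],[0.031,-0.0685,0.157,0,0,0,-1],[0.031,-0.0685,0.157,0,0,0,-1],[0.031,-0.0685,0.157,0,0,0,-1]]'
python3 -m handwheel '[[0,0,0,0,0,0,-1],[0,0,-0.04,0,0,0,-1],[0,0,-0.10,0,0,0,-1],[0,0,-0.16,0,0,0,-1],[0,0,-0.19,0,0,0,-1]]'; python3 -c "
from h import *
go(505,342,200,-7.4);go(505,342,18,-7.4)"
```

```text
clock: 3.4
position: [630.3, -113.4, 17.6]
ee_rot: [0.934, -0.358, 0.002, -0.001]
contact_force: [-1.7, 1.1, 7.1]
gripper_width: 43.1
grasp_force: 64.4
clock: 4.03
position: [629.4, -113.6, 209.1]
ee_rot: [0.933, -0.359, 0.003, -0.002]
contact_force: [-0.4, 0.1, -3.8]
gripper_width: 42.8
grasp_force: 63.4
shift [-0.3975 -0.2549  0.0085] wz -0.605 yaw -42.0 j6 0.76 tilt [ 0.007  0.001 -1.   ] t 4.0
shift [-0.3984 -0.254   0.1905] wz -0.605 yaw -42.0 j6 0.76 tilt [ 0.007  0.001 -1.   ] t 4.0
```

```bash
python3 -m handwheel '[[-0.3975,-0.255,0,0,0,-0.605,-1],[-0.3975,-0.255,0,0,0,-0.605,-1],[-0.3975,-0.255,0,0,0,-0.605,-1],[-0.3975,-0.255,0,0,0,-0.605,-1],[-0.3975,-0.255,0,0,0,-0.605,-1],[-0.3975,-0.255,0,0,0,-0.605,-1],[-0.3975,-0.255,0,0,0,-0.605,-1],[-0.3975,-0.255,0,0,0,-0.605,-1],[-0.3975,-0.255,0,0,0,-0.605,-1],[-0.3975,-0.255,0,0,0,-0.605,-1]]'; python3 -c "
from h import *
go(505,342,23,-7.4)"
```

```text
clock: 5.28
position: [503.5, 341.3, 204.1]
ee_rot: [0.998, -0.064, -0.0, 0.0]
contact_force: [-0.2, -0.4, -2.9]
gripper_width: 42.5
grasp_force: 63.2
shift [ 0.0016 -0.001   0.1811] wz 0.0 yaw -7.4 j6 0.58 tilt [-0.001 -0.    -1.   ] t 5.3
```

```bash
python3 -m handwheel '[[0,0,0.05,0,0,0,-1],[0,0,0.1,0,0,0,-1],[0,0,0.15,0,0,0,-1],[0,0,0.17,0,0,0,-1],[0,0,0.18,0,0,0,-1],[0,0,0.18,0,0,0,-1],[0,0,0.18,0,0,0,1],[0,0,0.18,0,0,0,1],[0,0,0.18,0,0,0,1],[0,0,0.18,0,0,0,1]]'
python3 -m handwheel '[[0,0,-0.06,0,0,0,1],[0,0,-0.12,0,0,0,1],[0,0,-0.18,0,0,0,1],[0,0,-0.23,0,0,0,-1]]'
python3 - <<'E'
from h import *
im,d=get_image('top'); cv2.imwrite('pics/top1.png',cv2.resize(im,(800,600)))
C=cloud('top',d)
v,u=np.mgrid[:384,:512]
m=(d>0)&(C[...,2]>110)&(C[...,2]<130)&(np.hypot(C[...,0]-457,C[...,1]+63)<15); print(C[m].mean(0))
go(445,-110,230,0)
E
```

```text
clock: 6.52
position: [504.2, 342.2, 24.9]
ee_rot: [0.998, -0.064, 0.0, -0.0]
contact_force: [-0.2, 0.0, 0.3]
gripper_width: 85.8
grasp_force: 0.0
clock: 7.02
position: [504.1, 342.0, 257.4]
ee_rot: [0.998, -0.064, 0.001, -0.001]
contact_force: [0.3, 1.1, -0.5]
gripper_width: 69.7
grasp_force: 0.0
[456.75394554 -63.06126155 121.82889788]
shift [-0.0043  0.4582  0.0303] wz -0.127 yaw -7.3 j6 0.58 tilt [ 0.013  0.009 -1.   ] t 7.1
```

View pics/top1.png

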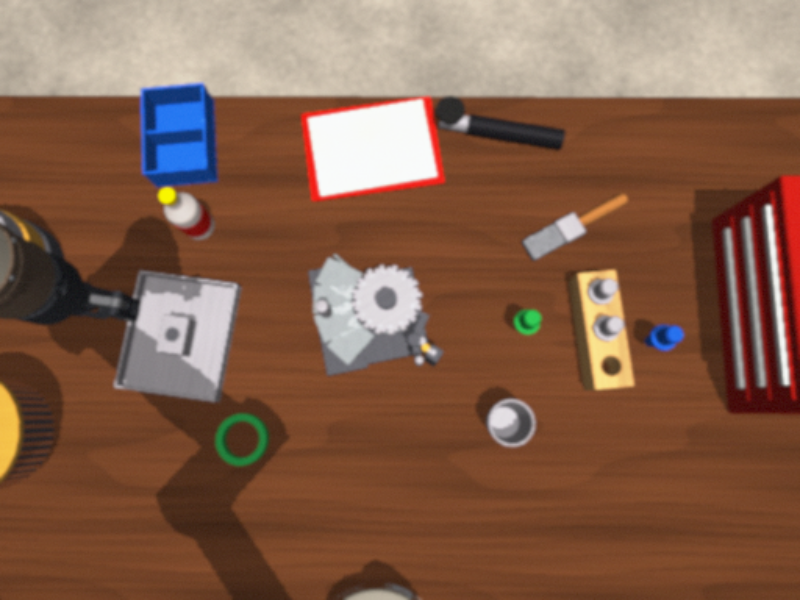

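The block is in the tray at (175,335). The pawl pin has not moved, and nothing else has either. Next I'll flick the pawl with closed fingers.

```bash
python3 -c "
from h import *
go(467,-88,200,-77.7)"
python3 -m handwheel '[[0,0.43,0,0,0,1.23,-1],[0,0.43,0,0,0,1.23,-1],[0,0.43,0,0,0,1.23,-1],[0,0.43,0,0,0,1.23,-1],[0,0.43,0,0,0,1.23,-1],[0,0.43,0,0,0,1.23,-1],[0,0.43,0,0,0,1.23,-1],[0,0.43,0,0,0,1.23,-1],[0,0.43,0,0,0,1.23,-1],[0,0.43,0,0,0,1.23,-1]]';python3 -c "
from h import *
go(467,-88,97,-77.7)"
```

```text
shift [0.0144 0.4339 0.0608] wz 1.229 yaw -7.3 j6 0.58 tilt [ 0.013  0.009 -1.   ] t 7.1
clock: 8.32
position: [449.0, -83.6, 254.3]
ee_rot: [0.779, -0.628, -0.0, -0.0]
contact_force: [0.2, 0.4, -0.2]
gripper_width: 0.4
grasp_force: 0.0
shift [ 0.0081 -0.0167  0.1573] wz -0.001 yaw -77.7 j6 0.04 tilt [ 0.  0. -1.] t 8.3
```

```bash
python3 -m handwheel '[[0.008,-0.017,0,0,0,0,-1],[0.008,-0.017,0.06,0,0,0,-1],[0.008,-0.017,0.11,0,0,0,-1],[0.008,-0.017,0.145,0,0,0,-1],[0.008,-0.017,0.157,0,0,0,-1],[0.008,-0.017,0.157,0,0,0,-1]]'; python3 -m handwheel '[[-0.006,0,0,0,0,0,-1],[-0.012,0,0,0,0,0,-1],[-0.018,0,0,0,0,0,-1],[-0.024,0,0,0,0,0,-1],[-0.03,0,0,0,0,0,-1],[-0.034,0,0,0,0,0,-1],[-0.034,0,0,0,0,0,-1],[-0.01,0,0,0,0,0,-1],[-0.01,0,-0.06,0,0,0,-1],[-0.01,0,-0.12,0,0,0,-1]]';  python3 - <<'E'
from h import *
im,d=get_image('top'); cv2.imwrite('pics/top2.png',cv2.resize(im,(800,600)))
im,d,*a=wall(); C=wcloud(d,*a); cv2.imwrite('pics/w2.png',im)
m=(C[...,2]>110)&(C[...,2]<130)&(np.hypot(C[...,0]-465,C[...,1]+50)<40); print(C[m].mean(0), m.sum())
E
```

```text
clock: 9.07
position: [467.5, -88.1, 97.3]
ee_rot: [0.779, -0.628, -0.0, 0.0]
contact_force: [0.5, 0.3, 0.8]
gripper_width: -0.2
grasp_force: 0.0
clock: 10.32
position: [464.3, -79.3, 218.0]
ee_rot: [0.778, -0.629, -0.001, 0.001]
contact_force: [1.2, 0.8, -0.5]
gripper_width: -0.0
grasp_force: 0.0
[nan nan nan] 0<stdin>:4: RuntimeWarning: Mean of empty slice.
  ret = um.true_divide(
```

View pics/w2.png

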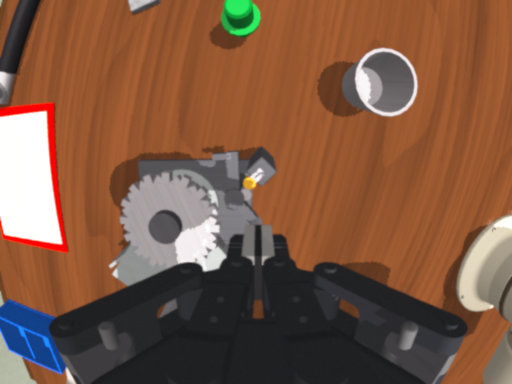

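```bash
python3 -c "
from h import *
go(536,84,190,-79)"
```

```text
shift [-0.1453 -0.0996  0.035 ] wz 0.021 yaw -77.8 j6 0.03 tilt [ 0.014  0.    -1.   ] t 10.4
```

```bash
python3 -m handwheel '[[-0.145,-0.099,0.03,0,0,0.02,0.5],[-0.145,-0.099,0.03,0,0,0.02,0.5],[-0.145,-0.099,0.03,0,0,0.02,0.5],[-0.145,-0.099,0.03,0,0,0.02,0.5],[-0.145,-0.099,0.03,0,0,0.02,0.5]]'
python3 - <<'E'
from h import *
go(536,84,88,-79)
im,d=get_image('top'); C=cloud('top',d); cv2.imwrite('pics/top3.png',cv2.resize(im[150:250,185:310],(750,600)))
m=(C[...,2]>112)&(C[...,2]<128)&(np.hypot(C[...,0]-470,C[...,1]+50)<40); print(C[m].mean(0), m.sum())
im,d,*a=wall(); C=wcloud(d,*a); cv2.imwrite('pics/w3.png',im)
m=(C[...,2]>126)&(C[...,2]<140)&(np.hypot(C[...,0]-536,C[...,1]-84)<25); print(np.median(C[m],0), m.sum())
m=(C[...,2]>112)&(C[...,2]<128)&(np.hypot(C[...,0]-470,C[...,1]+50)<40); print(C[m].mean(0), m.sum())
im,d=get_image('scene'); C=cloud('scene',d)
m=(C[...,2]>105)&(C[...,2]<125)&(np.hypot(C[...,0]-470,C[...,1]+50)<40); print(C[m].mean(0), m.sum())
E
```

```text
clock: 11.05
position: [530.6, 83.5, 186.5]
ee_rot: [0.772, -0.636, -0.001, 0.001]
contact_force: [0.2, -0.8, 0.1]
gripper_width: 64.4
grasp_force: 0.0
shift [ 0.0005 -0.0056  0.0985] wz 0.0 yaw -79.0 j6 -0.27 tilt [-0.002 -0.001 -1.   ] t 11.1
[463.55692488 -33.46580579 122.21419502] 21
[534.55185255  82.43234928 134.06571603] 632
[463.93210769 -33.05483807 121.49749439] 242
[464.00856329 -30.28356291 115.78894173] 21
```

View pics/w3.png

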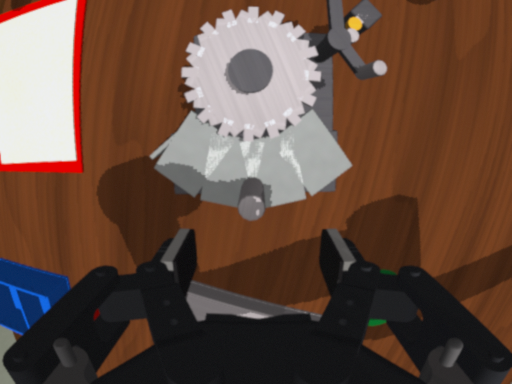

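The pawl pin is now at (380,68), about 0.9 rad from where it was, so the pawl is fully off. The post top is at (252,208), between the open fingers. I'll cage it loosely and lead it round.

```bash
python3 -m handwheel '[[0.0005,-0.005,0.05,0,0,0,0.5],[0.0005,-0.005,0.098,0,0,0,0.5],[0.0005,-0.005,0.098,0,0,0,-0.42],[0.0005,-0.005,0.098,0,0,0,-0.42],[0.0005,-0.005,0.098,0,0,0,-0.42],[0.0005,-0.005,0.098,0,0,0,-0.42]]'; python3 -m handwheel '[[0.0002,-0.0062,0,0,0,0.063,-0.42],[0.0008,-0.0123,0,0,0,0.126,-0.42],[0.0017,-0.0183,0,0,0,0.188,-0.42],[0.0031,-0.0243,0,0,0,0.251,-0.42],[0.0048,-0.0303,0,0,0,0.314,-0.42],[0.0069,-0.0361,0,0,0,0.377,-0.42],[0.0093,-0.0417,0,0,0,0.44,-0.42],[0.0121,-0.0472,0,0,0,0.503,-0.42],[0.0152,-0.0525,0,0,0,0.565,-0.42],[0.0187,-0.0576,0,0,0,0.628,-0.42]]'
python3 - <<'E'
from h import *
s=read_state(); p=np.array(s['position'])[:2]-[555.2,-11.5]; print(np.hypot(*p),np.degrees(np.arctan2(p[1],p[0])))
go(0,0,0,0)
im,d,*a=wall(); C=wcloud(d,*a); cv2.imwrite('pics/w4.png',im)
m=(C[...,2]>68)&(C[...,2]<80)&(np.hypot(C[...,0]-555,C[...,1]+11)<130)&(np.hypot(C[...,0]-555,C[...,1]+11)>70)
q=C[m]; an=np.degrees(np.arctan2(q[:,1]+11.5,q[:,0]-555.2)); print(np.percentile(an,[1,5,50,95,99]))
E
```

```text
clock: 11.95
position: [537.1, 84.4, 91.0]
ee_rot: [0.772, -0.636, 0.001, -0.002]
contact_force: [-0.0, 0.4, 0.2]
gripper_width: 24.9
grasp_force: 0.0
clock: 13.2
position: [595.5, 76.8, 90.3]
ee_rot: [-0.537, 0.844, 0.0, -0.001]
contact_force: [-3.4, 2.2, 3.1]
gripper_width: 25.0
grasp_force: 1.9
97.08295691143955 65.46609477360371
shift [0.3221 0.5066 0.0911] wz 1.133 yaw -115.1 j6 -0.83 tilt [-0.001  0.    -1.   ] t 13.2
[ 13.31497047  18.09158381  66.66752625 114.98847285 119.70592277]
```

```bash
python3 -m handwheel '[[0.0002,-0.0062,0,0,0,0.063,-0.42],[0.0008,-0.0123,0,0,0,0.126,-0.42],[0.0017,-0.0183,0,0,0,0.188,-0.42],[0.0031,-0.0243,0,0,0,0.251,-0.42],[0.0048,-0.0303,0,0,0,0.314,-0.42],[0.0069,-0.0361,0,0,0,0.377,-0.42],[0.0093,-0.0417,0,0,0,0.44,-0.42],[0.0121,-0.0472,0,0,0,0.503,-0.42],[0.0152,-0.0525,0,0,0,0.565,-0.42],[0.0187,-0.0576,0,0,0,0.628,-0.42]]'
python3 - <<'E'
from h import *
s=read_state(); p=np.array(s['position'])[:2]-[555.2,-11.5]; print(np.hypot(*p),np.degrees(np.arctan2(p[1],p[0])))
go(0,0,0,0)
im,d=get_image('top'); C=cloud('top',d)
m=(d>0)&(C[...,2]>20)&(C[...,2]<55)&(C[...,1]<-20)&(C[...,0]>560)&(np.hypot(C[...,0]-555,C[...,1]+11)<150); print('parts in way px',m.sum(), C[m].mean(0) if m.sum() else '')
cv2.imwrite('pics/top4.png',cv2.resize(im,(800,600)))
E
```

```text
clock: 14.5
position: [640.1, 36.0, 90.1]
ee_rot: [-0.25, 0.968, 0.0, -0.0]
contact_force: [-3.4, 2.2, 2.2]
gripper_width: 25.0
grasp_force: 1.8
97.31459461605411 29.20921590335656
shift [0.5774 0.2787 0.0904] wz 0.506 yaw -151.0 j6 -1.37 tilt [-0.001  0.001 -1.   ] t 14.5
parts in way px 20 [640.7565984  -48.01157905  37.19611936]
```

View pics/top4.png

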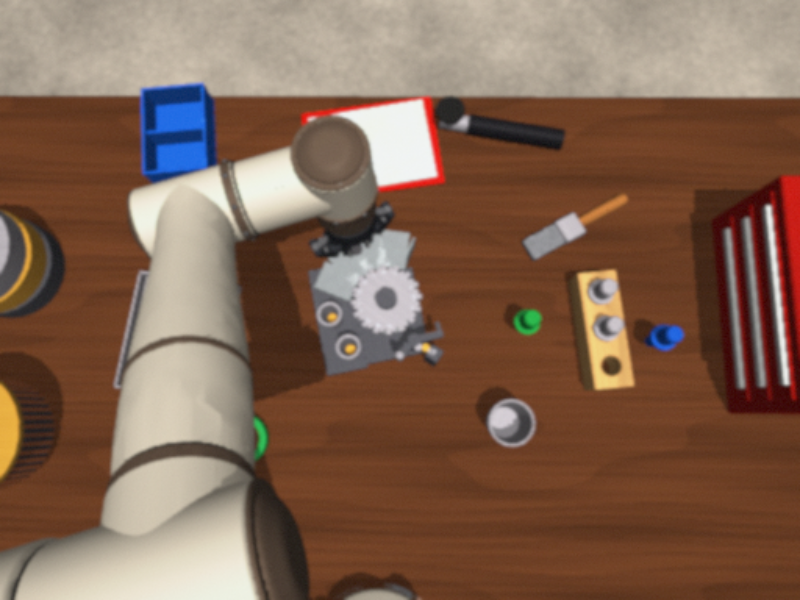

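The sockets at (330,312) and (347,346) are uncovering, and the way ahead on the right is clear. I'll continue.

```bash
python3 -m handwheel '[[0.0002,-0.0062,0,0,0,0.063,-0.42],[0.0008,-0.0123,0,0,0,0.126,-0.42],[0.0017,-0.0183,0,0,0,0.188,-0.42],[0.0031,-0.0243,0,0,0,0.251,-0.42],[0.0048,-0.0303,0,0,0,0.314,-0.42],[0.0069,-0.0361,0,0,0,0.377,-0.42],[0.0093,-0.0417,0,0,0,0.44,-0.42],[0.0116,-0.0462,0,0,0,0.49,-0.42],[0.0138,-0.0502,0,0,0,0.538,-0.42],[0.0157,-0.0533,0,0,0,0.575,-0.42]]';  python3 - <<'E'
from h import *
s=read_state(); p=np.array(s['position'])[:2]-[555.2,-11.5]; print(np.hypot(*p),np.degrees(np.arctan2(p[1],p[0])))
go(0,0,0,0)
E
```

```text
clock: 15.8
position: [652.9, -18.1, 90.0]
ee_rot: [0.034, 0.999, 0.0, 0.001]
contact_force: [-1.8, 3.7, 2.3]
gripper_width: 24.5
grasp_force: 1.6
97.9711698103777 -3.8747691199727794
shift [ 0.6528 -0.0264  0.0893] wz -0.068 yaw 176.1 j6 -1.86 tilt [ 0.001  0.001 -1.   ] t 15.8
```

```bash
python3 -m handwheel '[[0,-0.003,0,0,0,0.03,-0.42],[0.0002,-0.006,0,0,0,0.06,-0.42],[0.0004,-0.0085,0,0,0,0.087,-0.42],[0.0006,-0.0105,0,0,0,0.107,-0.42],[0.0007,-0.0115,0,0,0,0.117,-0.42],[0.0007,-0.0115,0,0,0,0.117,-0.42]]';python3 -m handwheel '[[0,-0.001,0,0,0,0.01,-0.42],[0,-0.0015,0,0,0,0.015,-0.42],[0,-0.0015,0,0,0,0.015,-0.42]]'; python3 -m handwheel '[[0,-0.001,0,0,0,0.01,-0.42],[0,-0.0015,0,0,0,0.01,-0.42],[0,-0.0015,0,0,0,0.01,-0.42]]'
```

```text
clock: 16.55
position: [651.7, -30.5, 89.4]
ee_rot: [0.093, 0.996, -0.0, 0.0]
contact_force: [0.5, 1.4, 1.9]
gripper_width: 24.4
grasp_force: 0.8
clock: 16.92
position: [651.5, -31.0, 89.4]
ee_rot: [0.1, 0.995, 0.0, 0.001]
contact_force: [0.4, 4.6, 1.9]
gripper_width: 24.7
grasp_force: 2.5
clock: 17.3
position: [651.4, -31.1, 89.4]
ee_rot: [0.105, 0.995, 0.001, 0.001]
contact_force: [0.9, 9.3, 1.3]
gripper_width: 25.2
grasp_force: 4.6
```

The force rises to 9 N with no further motion, so the drum is at its stop. I'll back off, lift clear and verify.

```bash
python3 -m handwheel '[[0,0.004,0,0,0,0,-0.42],[0,0.004,0,0,0,0,0.2],[0,0.004,0,0,0,0,0.2],[0,0.004,-0.05,0,0,0,0.2],[0,0.004,-0.11,0,0,0,0.2]]';  python3 -c "
from h import *
go(545,-361,200,5.8)"
```

```text
clock: 17.92
position: [650.5, -30.0, 198.8]
ee_rot: [0.105, 0.994, -0.001, -0.002]
contact_force: [1.9, 0.9, -1.1]
gripper_width: 51.3
grasp_force: 0.0
shift [ 3.390e-02 -3.457e-01 -3.000e-04] wz -0.312 yaw 167.9 j6 -1.98 tilt [-0.005 -0.001 -1.   ] t 17.9
```

```bash
python3 -m handwheel '[[0.034,-0.346,0,0,0,-0.312,0.2],[0.034,-0.346,0,0,0,-0.312,0.2],[0.034,-0.346,0,0,0,-0.312,0.2],[0.034,-0.346,0,0,0,-0.312,0.2],[0.034,-0.346,0,0,0,-0.312,0.2],[0.034,-0.346,0,0,0,-0.312,0.2],[0.034,-0.346,0,0,0,-0.312,0.2],[0.034,-0.346,0,0,0,-0.312,0.2],[0.034,-0.346,0,0,0,-0.312,0.2]]'
python3 - <<'E'
from h import *
im,d=get_image('top'); C=cloud('top',d); cv2.imwrite('pics/top5.png',cv2.resize(im[130:260,180:350],(785,600),interpolation=cv2.INTER_CUBIC)); np.savez('top5.npz',im=im,d=d)
m=(C[...,2]>127)&(C[...,2]<140)&(np.hypot(C[...,0]-651,C[...,1]+28)<30); p=C[m].mean(0); print('post',p,np.degrees(np.arctan2(p[1]+11.5,p[0]-555.2)))
yaw=np.radians(12.3)
for k in (52,90,128):
    a=np.radians(k)+yaw; P=[555.2+95*np.cos(a),-11.5+95*np.sin(a),65]
    m=(d>0)&(abs(C[...,2]-65)<5)&(np.hypot(C[...,0]-P[0],C[...,1]-P[1])<26); q=C[m]
    print(P,proj('top',P),cv2.minEnclosingCircle(q[:,:2].astype(np.float32)),q.mean(0))
im,d,*a=wall(); C=wcloud(d,*a); cv2.imwrite('pics/w5.png',im)
for x,y in((574.4,-358),(515.5,-364)):
    m=(C[...,2]>101)&(C[...,2]<112)&(np.hypot(C[...,0]-x,C[...,1]-y)<25); q=C[m]; print(m.sum(),q.mean(0),cv2.minEnclosingCircle(q[:,:2].astype(np.float32)))
go(574.4,-358,72,5.8)
E
```

```text
clock: 19.05
position: [546.5, -359.5, 199.3]
ee_rot: [-0.052, 0.999, 0.0, -0.0]
contact_force: [1.1, 0.2, 0.3]
gripper_width: 51.3
grasp_force: 0.0
post [650.87091791 -28.20047244 132.57388878] -9.901873905332792
[np.float64(596.3976130358168), np.float64(74.10231702559871), 65] [[213.50926757 176.98831032]] ((597.3473510742188, 74.14468383789062), 20.12289047241211) [597.04254765  74.31734336  63.93743041]
[np.float64(534.9621133038772), np.float64(81.31932957135004), 65] [[210.01670489 200.6972006 ]] ((535.7582397460938, 81.5322265625), 19.756271362304688) [535.75156826  81.28559434  64.22435546]
[np.float64(482.10704227054504), np.float64(49.182942663981784), 65] [[222.2572374  221.60641902]] ((482.9593505859375, 49.3578987121582), 19.788223266601562) [482.18492     49.7458475   64.12018306]
732 [ 571.26735138 -360.25934031  105.46703962] ((572.9215698242188, -360.1225280761719), 13.974320411682129)
910 [ 512.75464707 -366.36432672  105.53333013] ((513.2367553710938, -366.3172912597656), 14.043153762817383)
shift [-0.0277 -0.0014  0.1275] wz 0.002 yaw -174.1 j6 -1.13 tilt [ 0. -0. -1.] t 19.1
```

View pics/top5.png

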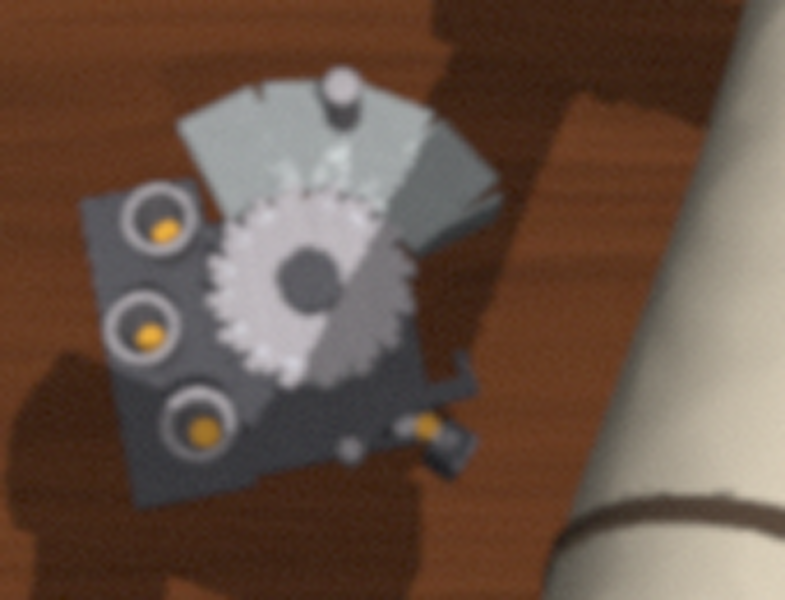

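View pics/w5.png

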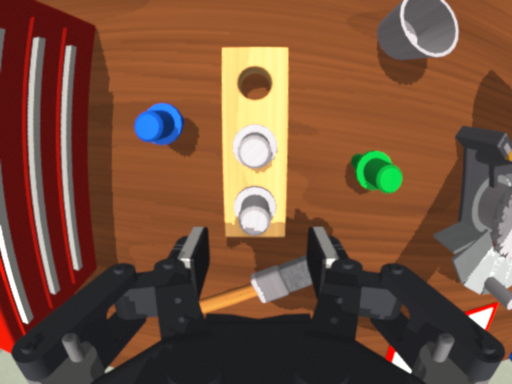

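Home is confirmed: the post is at (342,85), which is -9.9° in world. All three sockets are open at (160,220), (142,328) and (198,423). The wrist view shows two steel arbors in the rack at (256,150) and (255,215). The blue one at (150,125) and the green one at (385,175) stand on the bench, not in the rack and the wrong colour, so I leave them. I'll grip the nearer arbor, a0.

```bash
python3 -m handwheel '[[-0.0263,-0.0032,0.03,0,0,0,0.2],[-0.0263,-0.0032,0.08,0,0,0,0.2],[-0.0263,-0.0032,0.115,0,0,0,0.2],[-0.0263,-0.0032,0.13,0,0,0,0.2],[-0.0263,-0.0032,0.13,0,0,0,0.2],[-0.0263,-0.0032,0.13,0,0,0,-1],[-0.0263,-0.0032,0.13,0,0,0,-1],[-0.0263,-0.0032,0.13,0,0,0,-1],[-0.0263,-0.0032,0.13,0,0,0,-1],[-0.0263,-0.0032,0.13,0,0,0,-1]]'; python3 -m handwheel '[[0,0,-0.03,0,0,0,-1],[0,0,-0.07,0,0,0,-1],[0,0,-0.12,0,0,0,-1],[0,0,-0.16,0,0,0,-1],[0,0,-0.16,0,0,0,-1]]'; python3 -c "
from h import *
go(597,74,205,-116); go(597,74,205,-196)"
```

```text
clock: 20.4
position: [573.9, -361.4, 71.8]
ee_rot: [-0.051, 0.999, -0.001, 0.002]
contact_force: [-0.2, 2.7, 5.7]
gripper_width: 26.7
grasp_force: 59.9
clock: 21.02
position: [574.0, -361.9, 233.5]
ee_rot: [-0.051, 0.999, -0.002, 0.004]
contact_force: [-0.0, 0.1, -2.8]
gripper_width: 26.2
grasp_force: 59.7
shift [-0.0669  0.4314  0.0273] wz -1.015 yaw -174.2 j6 -1.14 tilt [ 0.008 -0.003 -1.   ] t 21.0
shift [-0.0669  0.4314  0.0273] wz 0.381 yaw -174.2 j6 -1.14 tilt [ 0.008 -0.003 -1.   ] t 21.0
```

```bash
python3 -m handwheel '[[-0.11,0.427,0,0,0,0,-1],[-0.11,0.427,0,0,0,0,-1],[-0.11,0.427,0,0,0,0,-1],[-0.11,0.427,0,0,0,0,-1],[-0.11,0.427,0,0,0,0,-1],[-0.11,0.427,0,0,0,0,-1],[-0.11,0.427,0,0,0,0,-1],[-0.11,0.427,0,0,0,0,-1],[-0.11,0.427,0,0,0,0,-1],[-0.11,0.427,0,0,0,0,-1]]'
cat > sk.py <<'E'
from h import *
im,d,*a=wall(); C=wcloud(d,*a); cv2.imwrite('pics/w6.png',im); print(a[0].round(1))
for x,y in((597.2,74.2),(535.5,81.4),(482.8,49.4)):
    m=(abs(C[...,2]-65)<5)&(np.hypot(C[...,0]-x,C[...,1]-y)<28); q=C[m]
    if len(q)>20:
        e=cv2.minAreaRect(q[:,:2].astype(np.float32)); print(m.sum(),q[:,2].mean().round(1),cv2.minEnclosingCircle(q[:,:2].astype(np.float32)),e[:2])
E
python3 sk.py
```

```text
clock: 22.28
position: [638.1, 73.5, 228.5]
ee_rot: [-0.05, 0.999, -0.0, -0.001]
contact_force: [0.4, 0.1, -3.3]
gripper_width: 26.0
grasp_force: 60.2
[638.1  73.5 228.5]
558 64.8 ((595.2000732421875, 73.18623352050781), 20.113407135009766) ((595.2490844726562, 73.03553771972656), (39.264068603515625, 39.57209014892578))
549 64.8 ((533.9039916992188, 80.77848815917969), 20.06755828857422) ((534.1231079101562, 80.53254699707031), (38.851810455322266, 38.80437088012695))
520 64.8 ((481.1336975097656, 49.05763244628906), 20.250503540039062) ((481.4734802246094, 49.026466369628906), (39.22813034057617, 38.74617385864258))
```

View pics/w6.png

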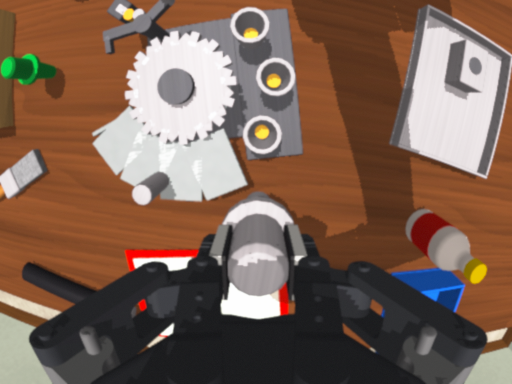

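Sockets 0, 1 and 2 show at (262,133), (275,77) and (249,25). The arbor hangs straight in the grip. I'll go to socket 0.

```bash
python3 -m handwheel '[[0.0418,0.003,0.02,0,0,0,-1],[0.0418,0.003,0.06,0,0,0,-1],[0.0418,0.003,0.09,0,0,0,-1],[0.0418,0.003,0.095,0,0,0,-1],[0.0418,0.003,0.095,0,0,0,-1]]'; python3 -c "
from h import *
go(596.2,72.5,134)"
```

```text
clock: 22.95
position: [597.5, 73.0, 135.1]
ee_rot: [-0.05, 0.999, -0.0, 0.001]
contact_force: [0.6, 0.5, -2.3]
gripper_width: 26.3
grasp_force: 60.2
shift [ 0.0014 -0.0003  0.0011] wz 0 yaw -174.2 j6 -1.86 tilt [ 0.001 -0.    -1.   ] t 22.9
```

```bash
python3 -m handwheel '[[0.0014,-0.0003,0.006,0,0,0,-1],[0.0014,-0.0003,0.014,0,0,0,-1],[0.0014,-0.0003,0.022,0,0,0,-1],[0.0014,-0.0003,0.03,0,0,0,-1],[0.0014,-0.0003,0.03,0,0,0,-1]]'; python3 -m handwheel '[[0,0,0.004,0,0,0,-1],[0,0,0.008,0,0,0,-1],[0,0,0.011,0,0,0,-1],[0,0,0.011,0,0,0,-1]]'
```

```text
clock: 23.58
position: [594.8, 73.0, 103.2]
ee_rot: [-0.051, 0.999, -0.0, -0.001]
contact_force: [-0.2, 0.2, -2.1]
gripper_width: 26.3
grasp_force: 60.2
clock: 24.08
position: [595.2, 73.1, 93.0]
ee_rot: [-0.051, 0.999, -0.0, -0.0]
contact_force: [0.6, 0.1, -2.5]
gripper_width: 26.5
grasp_force: 60.2
```

```bash
python3 -m handwheel '[[0,0,0.003,0,0,0,-1],[0,0,0.006,0,0,0,-1],[0,0,0.006,0,0,0,-1]]'; python3 -m handwheel '[[0,0,0.002,0,0,0,-1],[0,0,0.004,0,0,0,-1],[0,0,0.004,0,0,0,-1]]'; python3 -m handwheel '[[0,0,0.001,0,0,0,-1],[0,0,0.002,0,0,0,-1],[0,0,0.002,0,0,0,-1]]'
```

```text
clock: 24.45
position: [595.3, 73.2, 87.1]
ee_rot: [-0.051, 0.999, -0.0, -0.0]
contact_force: [0.3, 0.2, -2.5]
gripper_width: 26.5
grasp_force: 60.4
clock: 24.82
position: [595.9, 73.3, 85.2]
ee_rot: [-0.051, 0.999, -0.0, 0.001]
contact_force: [-2.9, 0.8, 6.2]
gripper_width: 26.1
grasp_force: 61.3
clock: 25.2
position: [596.0, 73.3, 83.4]
ee_rot: [-0.051, 0.999, -0.0, 0.001]
contact_force: [-2.8, -0.6, 6.3]
gripper_width: 26.5
grasp_force: 61.3
```

```bash
python3 -m handwheel '[[0,0,0.001,0,0,0,-1],[0,0,0.002,0,0,0,-1],[0,0,0.002,0,0,0,-1]]'; python3 -m handwheel '[[0,0,0.001,0,0,0,-1],[0,0,0.002,0,0,0,-1],[0,0,0.002,0,0,0,-1]]'; python3 -m handwheel '[[0,0,0.001,0,0,0,-1],[0,0,0.002,0,0,0,-1],[0,0,0.002,0,0,0,-1]]'
```

```text
clock: 25.58
position: [596.0, 73.3, 81.5]
ee_rot: [-0.051, 0.999, -0.0, 0.001]
contact_force: [-2.3, 0.2, 6.4]
gripper_width: 26.4
grasp_force: 61.3
clock: 25.95
position: [596.0, 73.3, 79.4]
ee_rot: [-0.051, 0.999, -0.0, 0.001]
contact_force: [-2.2, -0.3, 6.6]
gripper_width: 26.3
grasp_force: 61.3
clock: 26.32
position: [596.1, 73.3, 78.9]
ee_rot: [-0.052, 0.999, -0.0, 0.001]
contact_force: [-5.0, 0.3, 13.2]
gripper_width: 26.2
grasp_force: 62.1
```

```bash
python3 -m handwheel '[[0,0,0.001,0,0,0,-1],[0,0,0.003,0,0,0,-1],[0,0,0.003,0,0,0,-1]]'; python3 -m handwheel '[[0,0,-0.006,0,0,0,-1],[0,0,-0.006,0,0,0,-0.1],[0,0,-0.006,0,0,0,-0.1],[0,0,-0.06,0,0,0,-0.1],[0,0,-0.12,0,0,0,0.2],[0,0,-0.14,0,0,0,0.2]]'
python3 - <<'E'
from h import *
im,d,*a=wall(); C=wcloud(d,*a); cv2.imwrite('pics/w7.png',im); print(a[0].round(1))
m=(C[...,2]>95)&(np.hypot(C[...,0]-595.5,C[...,1]-73)<25)&(C[...,2]<130); q=C[m]; print(m.sum(),np.median(q[:,2]),cv2.minEnclosingCircle(q[:,:2].astype(np.float32)))
im,d=get_image('scene');C=cloud('scene',d)
m=(C[...,2]>100)&(np.hypot(C[...,0]-597,C[...,1]-74)<18)&(C[...,2]<130); q=C[m]; print(m.sum(),np.percentile(q[:,2],[50,90,98])); cv2.imwrite('pics/s7.png',cv2.resize(im[150:260,210:330],None,fx=5,fy=5))
go(545,-361,200,5.8)
E
```

```text
clock: 26.7
position: [596.2, 73.2, 78.8]
ee_rot: [-0.052, 0.999, -0.0, 0.002]
contact_force: [-10.7, 0.6, 27.9]
gripper_width: 26.3
grasp_force: 63.4
clock: 27.45
position: [597.5, 73.6, 216.5]
ee_rot: [-0.051, 0.999, 0.001, 0.004]
contact_force: [-0.0, 0.7, 0.0]
gripper_width: 51.3
grasp_force: 0.0
[597.5  73.6 216.5]
853 112.7193847996385 ((595.5639038085938, 73.03877258300781), 14.099100112915039)
85 [112.93025136 115.70061625 116.92593059]
shift [ 0.0961 -0.427   0.014 ] wz 0.001 yaw -174.2 j6 -1.86 tilt [ 0.006  0.002 -1.   ] t 27.6
```

View pics/s7.png

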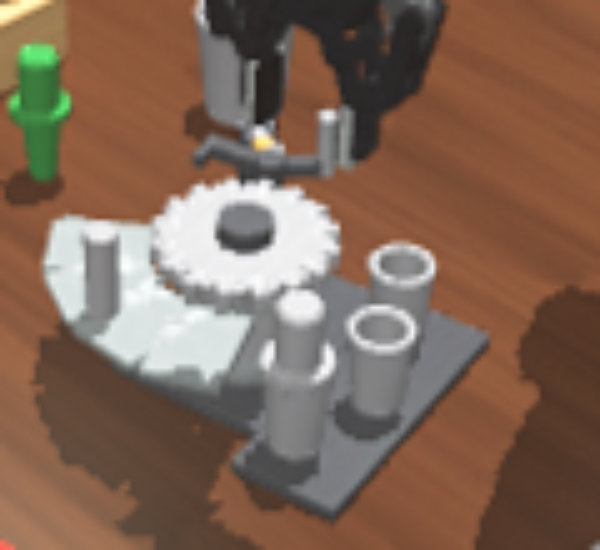

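The first arbor is seated: its top is at 112.7 mm against 113 mm expected for flush, with the collar on the sleeve at (298,360) in the crop. Now the second arbor.

```bash
python3 -m handwheel '[[0.1275,-0.430,0,0,0,0,0.2],[0.1275,-0.430,0,0,0,0,0.2],[0.1275,-0.430,0,0,0,0,0.2],[0.1275,-0.430,0,0,0,0,0.2],[0.1275,-0.430,0,0,0,0,0.2],[0.1275,-0.430,0,0,0,0,0.2],[0.1275,-0.430,0,0,0,0,0.2],[0.1275,-0.430,0,0,0,0,0.2],[0.1275,-0.430,0,0,0,0,0.2],[0.1275,-0.430,0,0,0,0,0.2]]'; python3 -c "
from h import *
go(514,-367,70,5.8)"
```

```text
clock: 28.8
position: [512.5, -366.1, 211.5]
ee_rot: [-0.052, 0.999, 0.0, -0.001]
contact_force: [-0.1, 0.2, -0.5]
gripper_width: 51.4
grasp_force: 0.0
shift [-0.0016 -0.0011  0.1415] wz 0.002 yaw -174.1 j6 -1.1 tilt [-0.001  0.001 -1.   ] t 28.8
```

```bash
python3 -m handwheel '[[-0.0016,-0.0011,0.05,0,0,0,0.2],[-0.0016,-0.0011,0.1,0,0,0,0.2],[-0.0016,-0.0011,0.13,0,0,0,0.2],[-0.0016,-0.0011,0.14,0,0,0,0.2],[-0.0016,-0.0011,0.14,0,0,0,0.2],[-0.0016,-0.0011,0.14,0,0,0,-1],[-0.0016,-0.0011,0.14,0,0,0,-1],[-0.0016,-0.0011,0.14,0,0,0,-1],[-0.0016,-0.0011,0.14,0,0,0,-1],[-0.0016,-0.0011,0.14,0,0,0,-1]]'; python3 -m handwheel '[[0,0,-0.03,0,0,0,-1],[0,0,-0.07,0,0,0,-1],[0,0,-0.12,0,0,0,-1],[0,0,-0.16,0,0,0,-1],[0,0,-0.16,0,0,0,-1]]'; python3 -c "
from h import *
go(482.5,48.5,232)"
```

```text
clock: 30.05
position: [515.1, -368.5, 74.5]
ee_rot: [-0.051, 0.999, -0.001, 0.002]
contact_force: [-0.2, 3.3, 6.3]
gripper_width: 26.4
grasp_force: 59.7
clock: 30.68
position: [515.4, -369.5, 236.5]
ee_rot: [-0.051, 0.999, -0.002, 0.004]
contact_force: [0.2, -0.3, -2.5]
gripper_width: 26.1
grasp_force: 59.7
shift [-0.0097  0.4192  0.0027] wz 0 yaw -174.2 j6 -1.1 tilt [ 0.008 -0.004 -1.   ] t 30.7
```

```bash
python3 -m handwheel '[[-0.0097,0.4192,0,0,0,0,-1],[-0.0097,0.4192,0,0,0,0,-1],[-0.0097,0.4192,0,0,0,0,-1],[-0.0097,0.4192,0,0,0,0,-1],[-0.0097,0.4192,0,0,0,0,-1],[-0.0097,0.4192,0,0,0,0,-1],[-0.0097,0.4192,0,0,0,0,-1],[-0.0097,0.4192,0.01,0,0,0,-1],[-0.0097,0.4192,0.06,0,0,0,-1],[-0.0097,0.4192,0.09,0,0,0,-1]]'; python3 -m handwheel '[[0,0,0.006,0,0,0,-1],[0,0,0.006,0,0,0,-1],[0,0,0.006,0,0,0,-1]]'; python3 -c "
from h import *
go(482.3,48.8,137)"
```

```text
clock: 31.92
position: [478.5, 48.2, 138.8]
ee_rot: [-0.05, 0.999, -0.001, -0.003]
contact_force: [-0.6, -0.2, -2.5]
gripper_width: 26.1
grasp_force: 60.3
clock: 32.3
position: [482.0, 49.6, 137.5]
ee_rot: [-0.051, 0.999, 0.0, 0.001]
contact_force: [-0.4, -0.2, -3.7]
gripper_width: 26.2
grasp_force: 60.3
shift [-0.0002 -0.0008  0.0005] wz 0 yaw -174.2 j6 -1.91 tilt [ 0.003  0.001 -1.   ] t 32.3
```

```bash
python3 -m handwheel '[[0,-0.0005,0.008,0,0,0,-1],[0,-0.0005,0.016,0,0,0,-1],[0,-0.0005,0.024,0,0,0,-1],[0,-0.0005,0.032,0,0,0,-1],[0,-0.0005,0.04,0,0,0,-1],[0,-0.0005,0.044,0,0,0,-1],[0,-0.0005,0.044,0,0,0,-1]]'; python3 -m handwheel '[[0,0,0.003,0,0,0,-1],[0,0,0.006,0,0,0,-1],[0,0,0.006,0,0,0,-1]]'; python3 -m handwheel '[[0,0,0.001,0,0,0,-1],[0,0,0.002,0,0,0,-1],[0,0,0.003,0,0,0,-1],[0,0,0.003,0,0,0,-1]]'
```

```text
clock: 33.17
position: [480.9, 49.0, 92.0]
ee_rot: [-0.051, 0.999, -0.0, -0.0]
contact_force: [1.1, -0.1, -1.6]
gripper_width: 26.3
grasp_force: 60.3
clock: 33.55
position: [481.8, 49.3, 87.5]
ee_rot: [-0.051, 0.999, 0.0, 0.001]
contact_force: [-1.3, -0.2, 4.3]
gripper_width: 26.4
grasp_force: 61.2
clock: 34.05
position: [481.9, 49.3, 84.7]
ee_rot: [-0.051, 0.999, 0.0, 0.001]
contact_force: [-2.0, -0.1, 6.1]
gripper_width: 26.3
grasp_force: 61.4
```

```bash
python3 -m handwheel '[[0,0,0.001,0,0,0,-1],[0,0,0.002,0,0,0,-1],[0,0,0.003,0,0,0,-1],[0,0,0.003,0,0,0,-1]]'; python3 -m handwheel '[[0,0,0.001,0,0,0,-1],[0,0,0.002,0,0,0,-1],[0,0,0.002,0,0,0,-1]]'; python3 -m handwheel '[[0,0,0.001,0,0,0,-1],[0,0,0.002,0,0,0,-1],[0,0,0.003,0,0,0,-1]]'
```

```text
clock: 34.55
position: [481.9, 49.3, 81.7]
ee_rot: [-0.051, 0.999, 0.0, 0.001]
contact_force: [-1.4, -0.2, 6.5]
gripper_width: 26.0
grasp_force: 61.4
clock: 34.92
position: [482.0, 49.3, 81.4]
ee_rot: [-0.052, 0.999, -0.0, 0.001]
contact_force: [-6.7, 0.6, 20.0]
gripper_width: 26.0
grasp_force: 62.8
clock: 35.3
position: [482.1, 49.2, 81.3]
ee_rot: [-0.052, 0.999, -0.0, 0.002]
contact_force: [-17.2, 2.5, 45.4]
gripper_width: 26.4
grasp_force: 65.7
```

Flush, as the force rises sharply at 81.4 mm. I'll release, withdraw and check.

```bash
python3 -m handwheel '[[0,0,-0.007,0,0,0,-1],[0,0,-0.007,0,0,0,-0.1],[0,0,-0.007,0,0,0,-0.1],[0,0,-0.06,0,0,0,-0.1],[0,0,-0.12,0,0,0,0.2],[0,0,-0.16,0,0,0,0.2]]'; python3 -m handwheel '[[0,0.06,0,0,0,0,0.2],[0,0.12,0,0,0,0,0.2],[0,0.18,0,0,0,0,0.2],[0,0.24,0,0,0,0,0.2],[0,0.24,0,0,0,0,0.2],[0,0.24,0,0,0,0,0.2]]'
python3 - <<'E'
from h import *
im,d=get_image('top'); C=cloud('top',d); cv2.imwrite('pics/end.png',cv2.resize(im,(800,600)))
def f(n,x,y,lo,hi,r=22):
    m=(d>0)&(C[...,2]>lo)&(C[...,2]<hi)&(np.hypot(C[...,0]-x,C[...,1]-y)<r); q=C[m]; print(n,m.sum(),np.median(q,0).round(1) if m.sum() else '')
f('s0',597,74,100,130);f('s2',482,49,100,130);f('post',651,-28,125,140);f('pin',464,-33,112,128);f('wheel',555,-11,84,94,60)
print(read_state()['clock'],read_state()['contact_force'])
E
```

```text
clock: 36.05
position: [481.8, 49.2, 237.5]
ee_rot: [-0.051, 0.999, 0.0, 0.001]
contact_force: [1.3, 0.4, -0.7]
gripper_width: 51.4
grasp_force: 0.0
clock: 36.8
position: [456.4, 287.8, 234.3]
ee_rot: [-0.051, 0.999, -0.001, -0.001]
contact_force: [-0.6, -0.3, 0.4]
gripper_width: 51.5
grasp_force: 0.0
s0 107 [595.2  72.6 111.3]
s2 110 [480.9  49.8 111.6]
post 55 [650.5 -27.4 132.5]
pin 21 [463.5 -33.5 122.1]
wheel 1275 [553.4 -12.2  89.2]
36.85 [0.51752724 0.22442815 0.28724915]
```

View pics/end.png

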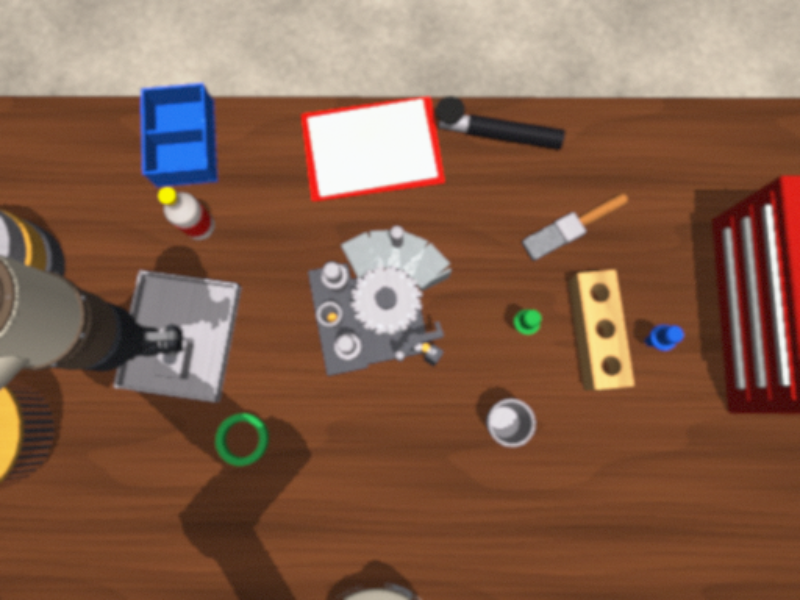

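The rack at (602,328) is empty. The arbors are flush in sockets at (333,275) and (346,345), at heights within 0.3 mm of each other. The post is home at (397,233), the pawl is off at (400,355), and the block is in the tray below the gripper. I'll hand it in.

```bash
python3 -c "
from h import *
print(job_done())"
```

```text
the job is handed in; nothing more can be done
None
```

I handed the job in at about 37 s: the block (no hub was there) is in the tray, the pawl is off and stayed off, the drum is home on its stop, and both arbors from the rack are locked flush in sockets 0 and 2; no verdict came back.

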